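# Shut the honesty cash box and lock its quarter-turn stud

## Task

The honesty cash box on the shelf stands open. Swing its cover shut without slamming it, then press the sprung stud in and turn it clockwise about a quarter turn until it springs back up locked, never ramming or wrenching it. Let go, and leave the sweet tub, mint tin and sweet box beside it where they stand.

Things in the scene. Friction and masses are not known exactly. Their poses are not given: they have to be found in the camera images.
- cash_box: grey painted steel cash box fixed on a wooden shelf 180 mm above the counter; 125 (x) x 160 (y) x 50 mm high; origin at the centre of its underside, z up; front faces its -x, cover hinged along its far (+x) top edge. Inside, under the stud, a steel receptacle with a slot along the box's x is fastened; its height differs by up to 4.5 mm up or down from box to box and is not measured
- cover (a joint): angle of the cover, rad: 0 shut, grows as the free edge rises. The hinge is stiff (0.3 Nm friction), so the cover stays wherever it is left; to shut it, push its outer face down near the free edge
- cover_hinge (a point): middle of the cover's hinge line, which runs along the box's y at x = +62.5, z = 51.5 mm in the box's frame. The grey cover plate (4 mm thick, 162 mm wide, 0.25 kg, coin slit across its middle) has its outer face 4 mm off the plane through the hinge line: 55.5 mm above the box's underside when shut
- cover_edge (a point): middle of the cover's free edge, on its outer face; 133 mm from the hinge line
- stud: the stud on the cover's middle line, 98 mm from the hinge (shut: at x = -35.5, y = 0 mm in the box's frame). Bright metal thumb bar 36 (its x) x 11 (its y) x 22 mm high to grip, on a round flange 42 mm across. Origin on the stud's axis level with the hinge line; z out of the cover; unturned, its x is along the box's x. Below the cover its cross bar, 28 x 5 x 4 mm, enters the receptacle's slot
- stud_top (a point): middle of the top of the thumb bar, 48.5 mm along z from the stud's origin, 100 mm above the box's underside with the cover shut and the stud out. The flange's upper face, on which fingertips can press, lies 22 mm below it and 22.5 mm above the cover; the flange is 4 mm thick
- stud_press (a joint): how far the stud is pressed in, m: 0 out. Spring: 3 N plus 0.4 N per mm (at most 9 N). With the cover shut it comes free to turn at some depth between 2.5 and 11.5 mm and meets a firm floor (some 30 N per mm) 1.5 mm deeper, according to the receptacle's height: feel for the floor, then turn while bearing on it lightly or eased back 0.5 mm
- stud_turn (a joint): angle of the stud, rad, clockwise from above; starts near 0, the open position. Pressed, it turns easily (under 0.1 Nm) to a hard stop at 1.42; let go there, it springs up 2.5 to 6 mm into a notch and is locked (rests at 1.27 to 1.43, pressed 0 to 5.5 mm). Let go before about 1.3 it is not locked. Not pressed far enough it is blocked after 0.15 rad
- tub_red: clear plastic tub of sweets with a screw lid, 69 mm across, 97 mm high, standing to one side of the box; origin at the centre of its underside
- tin: flat round mint tin, 67 mm across, 23 mm high, standing to one side of the box; origin at the centre of its underside
- green_box: small cardboard box of sweets, 62 x 62 x 50 mm, standing to one side of the box; origin at the centre of its underside

How it is judged:
By the outcome, as a careful person would: the job done as asked, in the order asked, and still so for the second after the job is handed in, with the robot touching nothing.
It also fails if it takes over 58 s, if anything falls off the work surface, if the arm or the gripper's body presses on something with over 40 N, if the wrist force passes 120 N, or if a joint passes its speed limit or range.

## Robot

A 7-joint arm with a two-finger parallel gripper is mounted at the origin on a cart in front of the work surface, level with it; the furniture and walls round the work are solid. World frame = base frame: x ahead of the robot, y to its left, z up, the work surface at z = 0. Lengths are in m, angles in rad, forces in N, time in s.
With the tool pointing down it reaches from about 0.35 to 0.775 m from the base axis. Payload 3.1 kg.
Tool frame: the origin (TCP) lies between the finger pads; the fingertips stand 17 mm ahead of it and the grasp point (between the pads) lies 2 mm behind it; z points along the fingers, y is the line along which they close (so a half turn about z gives the same grasp; the last joint's range is limited). The gripper opens to 85 mm and grips with 20 to 120 N. Pads are 22 mm wide; open, the fingers measure 114 mm over their backs; the gripper's body (76 mm by 85 mm) begins 54 mm behind the grasp point. The pads swing forward as they close: fully open they stand 13 mm farther back than shut.
Start: joints at [-1.273, 0.311, 0.014, 1.512, -0.004, 1.319, -0.027], TCP at [0.183, 0.519, 0.248] pointing down, gripper open.
Joint ranges: [-2.7, 2.7], [-0.3, 1.91], [-1.27, 1.3], [0.12, 2.57], [-1.44, 4.58], [0.2, 2.03], [-3.05, 3.05]. Speed limits (rad/s): [2.79, 2.79, 3.14, 3.14, 3.14, 3.14, 3.14].

## Interface

Orientations are given as a rotation vector (axis times angle).
In Python, from station import sense, grab_frame, hand_in gives the robot as it stands.
- The arm moves only by the tool servo_tool, never from a script. Its argument "moves" is a list of rows, each an object of numbers: "x", "y", "z": the shift along the tool's x, y, z in mm; "rx", "ry", "rz": the turn, a rotation vector about the tool's x, y, z in degrees; "claw": the gripper command: -1 is shut, 1 is fully open, values between are in proportion. In form: [{"x": .., "y": .., "z": .., "rx": .., "ry": .., "rz": .., "claw": ..}, ...]. A call has exactly 5 rows; each row is the pose to reach, as a shift and turn from the pose commanded when the call began, along the tool's axes at that moment; what a row does not reach only later rows make up. A row lasts 1/8 s, in which the tool goes at most 62.5 mm and 10.7 degrees, less where a joint would pass 70% of its speed; a pose out of reach is approached as far as the arm can. A call with a gripper value outside its range is refused whole. The fingers move at their own pace and stop on an object; "squeeze" is the grip in N (left out, the last holds). Time passes only in rows, so rows that repeat a pose let the fingers close, or fill a call up. It gives the time, the measured TCP pose, the force, the opening and the grip force at its end, in the units of the state.
- sense(): the state, without advancing time (a new reading comes with each control period).
- grab_frame(name): name is "scene" or "top" or "wrist"; returns a dict with "pixels" (384x512x3 uint8, red, green, blue), "range_z" (384x512 float32, m along the optical axis (not along the pixel's ray), 0 where there is no reading), "K" (3x3 intrinsics, pixels), "k1" (the pictures are not rectified: a ray, as slopes to the right and down, at radius r is drawn at 1 + k1 r^2 times it, then the intrinsics apply), "T" (4x4, takes a point from camera to world coordinates). Camera axes: x right, y up, looking along -z (the intrinsics and any distortion apply to the point x, -y, -z); pixel columns grow to the right and rows downward; lengths in m; the calibration is good to about 2 mm. A picture is of the moment at which its call begins.
- hand_in(): hands the job in; it is judged then, once.
The state is a dict: "time_s": time; "qpos": joint angles; "qd": joint speeds; "joint_torque": joint torques, N m; "tool_pos": TCP position; "tcp_rot": TCP orientation; "ft_force": force on the tool from outside, world axes, zero at the start; "ft_torque": the same for the moment, N m; "grip_width": finger opening in m; "gripper_force": force on a finger pad.
Only numpy, scipy, OpenCV 4.12 (cv2) and the standard library are available. Lean on these libraries where they do the work, as an engineer would, in place of code of your own. Each camera call takes 0.05 s, during which the arm holds its last target. There are 200 camera calls.

## Working session

There is one attempt and no reset: what is moved stays moved. The work goes in short steps, Python scripts to look and compute and a tool call to move; the robot and the scene stay as the last step left them, time stands still between calls to the robot, and variables do not carry over. Pictures are saved under pics/ and viewed, at most 10 in all, crops included, and the job is handed in when it is done.

Besides the shell and the picture viewer there is one more tool, called as name(argument=value, ...) on one line, values as JSON. servo_tool: Moves the arm, as the interface text tells. Its arguments: {"type":"object","properties":{"moves":{"type":"array","items":{"type":"object","properties":{"x":{"type":"number"},"y":{"type":"number"},"z":{"type":"number"},"rx":{"type":"number"},"ry":{"type":"number"},"rz":{"type":"number"},"claw":{"type":"number"}}}},"squeeze":{"type":"number"}},"required":["moves"]}

```bash
mkdir -p pics; ls
cat > h.py <<'E'
import numpy as np, cv2
from station import sense, grab_frame, hand_in
def pts(f):
    K=f["K"];z=f["range_z"];h,w=z.shape
    u,v=np.meshgrid(np.arange(w),np.arange(h))
    p=np.stack([u,v],-1).reshape(-1,1,2).astype(float)
    n=cv2.undistortPoints(p,K,np.array([f["k1"],0,0,0.])).reshape(h,w,2)
    c=np.stack([n[...,0]*z,-n[...,1]*z,-z,np.ones_like(z)],-1)
    return (c@f["T"].T)[...,:3]
def save(f,n): cv2.imwrite("pics/"+n,f["pixels"][...,::-1])
E
python3 - <<'E'
from h import *
s=sense();print({k:np.round(v,3) for k,v in s.items()})
ims=[]
for n in("scene","top"):
    f=grab_frame(n);np.savez(n+".npz",p=pts(f),c=f["pixels"],z=f["range_z"]);save(f,n+"0.png");print(n,f["T"].round(3).tolist())
E
```

```text
pics
{'time_s': np.float64(0.0), 'qpos': array([-1.273,  0.312,  0.014,  1.513, -0.004,  1.319, -0.027]), 'qd': array([-0.   ,  0.   ,  0.001, -0.001,  0.   , -0.   , -0.001]), 'joint_torque': array([ 1.0000e-03, -3.7992e+01,  1.4600e-01, -2.3059e+01,  1.2000e-02,
        1.4000e-02, -0.0000e+00]), 'tool_pos': array([0.183, 0.518, 0.247]), 'tcp_rot': array([-0.531, -3.096,  0.004]), 'ft_force': array([-0.124,  0.54 , -0.426]), 'ft_torque': array([ 0.002,  0.033, -0.006]), 'gripper_force': np.float64(0.0), 'grip_width': np.float64(0.086)}
scene [[0.872, 0.306, -0.383, 0.124], [-0.49, 0.531, -0.691, -0.57], [-0.008, 0.79, 0.613, 0.894], [0.0, 0.0, 0.0, 1.0]]
top [[0.01, 0.994, -0.113, 0.397], [-1.0, 0.011, 0.006, 0.116], [0.007, 0.113, 0.994, 1.261], [0.0, 0.0, 0.0, 1.0]]
```

View pics/scene0.png

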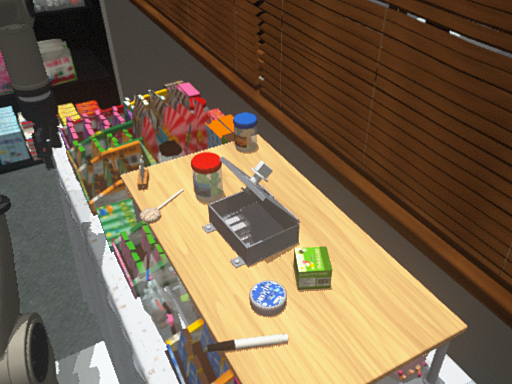

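View pics/top0.png

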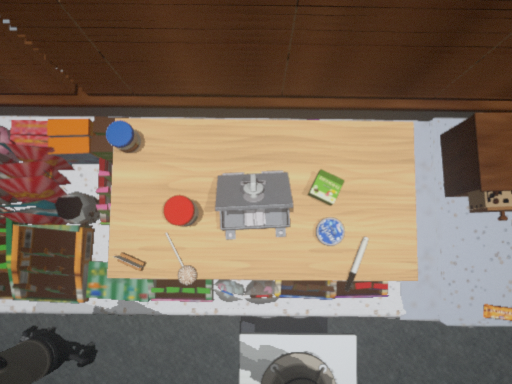

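The scene view shows the open grey box at about (255,220), with the cover up, the tub to its left and the tin and green box to its right. In the top view the box is at (254,200), the stud at (253,188), the tub at (180,210), the tin at (330,232) and the green box at (326,187).

Run:
```python
from h import *
for n in("top","scene"):
    d=np.load(n+".npz");p=d["p"];c=d["c"].astype(int);ok=d["z"]>0
    if n=="top":
        R=dict(box=(165,240,205,305),tub=(190,235,160,202),tin=(215,248,312,348),green=(165,210,305,348))
    else: R=dict(box=(150,268,200,300),tub=(148,205,188,226),tin=(275,320,245,292),green=(240,292,290,335))
    print(n,"shelf z",np.median(p[...,2][ok&(abs(p[...,2]-.18)<.02)]).round(4))
    for k,(a,b,e,f) in R.items():
        q=p[a:b,e:f][ok[a:b,e:f]];q=q[(q[:,2]>.19)]
        print(k,len(q),"z",np.percentile(q[:,2],[5,50,95,99.5]).round(3),"x",np.percentile(q[:,0],[1,99]).round(3),"y",np.percentile(q[:,1],[1,99]).round(3))
        if k=="box":
            r=q[abs(q[:,2]-.230)<.003]
            print(" rim rect",cv2.minAreaRect((r[:,:2]*1000).astype(np.float32)))
            # cover plane RANSAC on pts above z .24
            t=q[(q[:,2]>.24)]
            rng=np.random.default_rng(0);best=0
            for _ in range(500):
                s=t[rng.choice(len(t),3,False)];nn=np.cross(s[1]-s[0],s[2]-s[0]);l=np.linalg.norm(nn)
                if l<1e-6: continue
                nn/=l;m=abs((t-s[0])@nn)<.002
                if m.sum()>best:best=m.sum();M=m
            P=t[M];cc=P.mean(0);nn=np.linalg.svd(P-cc)[2][2]
            print(" plane",best,len(t),nn.round(3),cc.round(3)," z max",P[:,2].max().round(3))
            hi=P[P[:,2]>np.percentile(P[:,2],95)]
            print(" edge",hi.mean(0).round(4),hi.min(0).round(3),hi.max(0).round(3))
            s=t[~M]; print(" stud pts",len(s),s.min(0).round(3),s.max(0).round(3),s.mean(0).round(3))
```

```text
top shelf z 0.1799
box 3370 z [0.211 0.289 0.335 0.347] x [0.431 0.56 ] y [0.042 0.201]
 rim rect ((497.16278076171875, 121.93650817871094), (130.8639678955078, 159.69810485839844), 3.2182013988494873)
 plane 2032 2624 [-0.766 -0.046 -0.642] [0.511 0.123 0.293]  z max 0.339
 edge [0.4748 0.121  0.3358] [0.468 0.041 0.334] [0.48  0.201 0.339]
 stud pts 592 [0.464 0.04  0.245] [0.556 0.204 0.353] [0.496 0.122 0.325]
tub 867 z [0.221 0.276 0.279 0.281] x [0.436 0.5  ] y [0.254 0.318]
tin 659 z [0.2   0.203 0.206 0.207] x [0.396 0.458] y [-0.09  -0.026]
green 792 z [0.208 0.23  0.233 0.235] x [0.492 0.567] y [-0.082 -0.009]
scene shelf z 0.182
box 5097 z [0.194 0.225 0.335 0.347] x [0.427 0.556] y [-0.026  0.301]
 rim rect ((491.8204345703125, 109.63877868652344), (126.60816192626953, 323.8368835449219), 4.7587504386901855)
 plane 417 1605 [0.763 0.035 0.646] [0.504 0.097 0.301]  z max 0.34
 edge [0.4719 0.1109 0.3384] [0.467 0.041 0.338] [0.476 0.197 0.34 ]
 stud pts 1188 [0.44  0.039 0.24 ] [0.551 0.319 0.353] [0.48  0.196 0.299]
tub 1401 z [0.198 0.252 0.28  0.336] x [0.433 0.494] y [0.19  0.313]
tin 993 z [0.195 0.205 0.207 0.208] x [0.392 0.455] y [-0.09  -0.027]
green 1398 z [0.194 0.231 0.234 0.235] x [0.488 0.561] y [-0.086  0.044]
```

servo_tool(moves=[{"z": -60, "claw": -1}, {"x": -20, "y": -14, "z": -115, "claw": -1}, {"x": -65, "y": -47, "z": -130, "claw": -1}, {"x": -115, "y": -83, "z": -130, "claw": -1}, {"x": -165, "y": -119, "z": -130, "claw": -1}], squeeze=20)

```text
$.moves[0]: bad value
```

servo_tool(moves=[{"x": -50, "y": -36, "rz": -5, "claw": -1}, {"x": -100, "y": -72, "rz": -10, "claw": -1}, {"x": -150, "y": -108, "rz": -15, "claw": -1}, {"x": -200, "y": -144, "rz": -20, "claw": -1}, {"x": -250, "y": -180, "rz": -22.7, "claw": -1}])

```text
$.moves[0]: bad value
```

```bash
cat >> h.py <<'E'
from scipy.spatial.transform import Rotation as Ro
def rel(target,yaw_y=None):
    "tool-frame shift in mm to world target; rz deg so tool y gets to heading yaw_y (deg)"
    s=sense();R=Ro.from_rotvec(s["tcp_rot"]).as_matrix()
    d=R.T@(np.array(target)-s["tool_pos"])*1000
    h=np.degrees(np.arctan2(R[1,1],R[0,1]))
    print("t",round(float(s["time_s"]),2),"pos",np.round(s["tool_pos"],4),"F",np.round(s["ft_force"],1),"q",np.round(s["qpos"],2),"w",round(float(s["grip_width"]),4))
    print("shift",d.round(1),"heading",h.round(2),"tilt z",R[:,2].round(3))
E
python3 - <<'E'
from h import *
rel([.493,.072,.368])
f=grab_frame("wrist");save(f,"w1.png");np.savez("w1.npz",p=pts(f),c=f["pixels"],z=f["range_z"])
E
```

```text
t 0.1 pos [0.1831 0.518  0.2473] F [ 0.2  0.2 -0.9] q [-1.27  0.31  0.01  1.51 -0.    1.32 -0.03] w 0.0851
shift [-440.8 -317.5 -120. ] heading 70.53 tilt z [-0.001 -0.002 -1.   ]
```

View pics/w1.png

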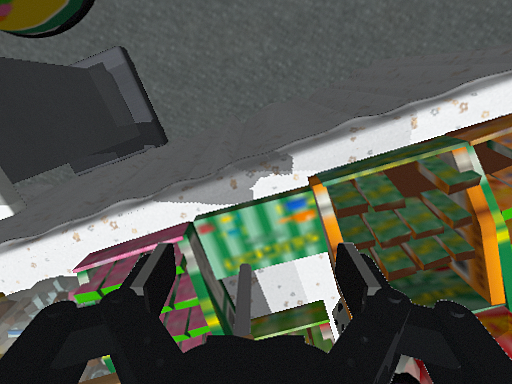

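The picture is from the start pose and shows only the cart and display below, with the open fingers at (155,280) and (360,280). The rows were refused, so I'll fill in every field.

servo_tool(moves=[{"x": 0, "y": 0, "z": -60, "rx": 0, "ry": 0, "rz": 0, "claw": -1}, {"x": -20, "y": -14, "z": -115, "rx": 0, "ry": 0, "rz": 0, "claw": -1}, {"x": -65, "y": -47, "z": -130, "rx": 0, "ry": 0, "rz": 0, "claw": -1}, {"x": -115, "y": -83, "z": -130, "rx": 0, "ry": 0, "rz": 0, "claw": -1}, {"x": -165, "y": -119, "z": -130, "rx": 0, "ry": 0, "rz": 0, "claw": -1}], squeeze=20)

```text
time_s: 0.78
tool_pos: [0.3001, 0.3497, 0.3784]
tcp_rot: [0.53, 3.096, 0.001]
ft_force: [1.6, 0.1, -0.6]
grip_width: 0.0002
gripper_force: 0.0
```

servo_tool(moves=[{"x": -50, "y": -36, "z": 0, "rx": 0, "ry": 0, "rz": -5, "claw": -1}, {"x": -100, "y": -72, "z": 0, "rx": 0, "ry": 0, "rz": -10, "claw": -1}, {"x": -150, "y": -108, "z": 0, "rx": 0, "ry": 0, "rz": -15, "claw": -1}, {"x": -200, "y": -144, "z": 0, "rx": 0, "ry": 0, "rz": -20, "claw": -1}, {"x": -250, "y": -180, "z": 0, "rx": 0, "ry": 0, "rz": -22.7, "claw": -1}])

```text
time_s: 1.4
tool_pos: [0.4756, 0.0968, 0.3782]
tcp_rot: [-0.092, 3.14, 0.001]
ft_force: [0.1, 0.8, 0.2]
grip_width: 0.0
gripper_force: 0.0
```

Run:
```python
from h import *
rel([.493,.072,.368])
f=grab_frame("wrist");save(f,"w2.png");np.savez("w2.npz",p=pts(f),c=f["pixels"],z=f["range_z"])
```

```text
t 1.4 pos [0.4756 0.0968 0.3782] F [0.1 0.8 0.2] q [-0.61  0.14  0.44  1.42 -0.06  1.59  1.46] w 0.0
shift [-15.9 -25.8  10.2] heading 93.37 tilt z [ 0.  0. -1.]
```

View pics/w2.png

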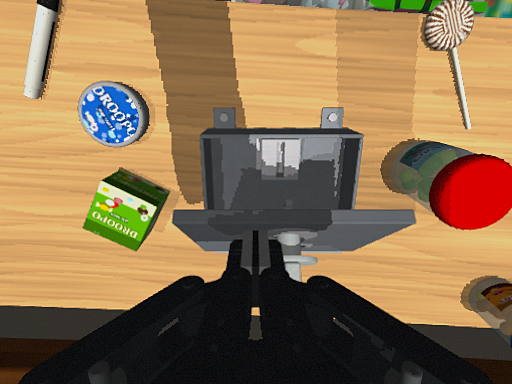

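The wrist view shows the box squarely at (280,170), the receptacle at (282,158), and the cover edge-on at (290,230). The green box, tin and tub are well clear of it. Next I move over the -y side of the cover.

servo_tool(moves=[{"x": -10, "y": -13, "z": 0, "rx": 0, "ry": 0, "rz": 0, "claw": -1}, {"x": -19, "y": -26, "z": 8, "rx": 0, "ry": 0, "rz": 0, "claw": -1}, {"x": -19, "y": -26, "z": 16, "rx": 0, "ry": 0, "rz": 0, "claw": -1}, {"x": -19, "y": -26, "z": 22, "rx": 0, "ry": 0, "rz": 0, "claw": -1}, {"x": -19, "y": -26, "z": 26, "rx": 0, "ry": 0, "rz": 0, "claw": -1}])

```text
time_s: 2.08
tool_pos: [0.4947, 0.0745, 0.3517]
tcp_rot: [0.092, -3.139, -0.001]
ft_force: [0.7, -0.7, 0.1]
grip_width: -0.0
gripper_force: 0.0
```

servo_tool(moves=[{"x": 0, "y": 0, "z": 2, "rx": 0, "ry": 0, "rz": 0, "claw": -1}, {"x": 0, "y": 0, "z": 4, "rx": 0, "ry": 0, "rz": 0, "claw": -1}, {"x": 3, "y": 0, "z": 7, "rx": 0, "ry": 0, "rz": 0, "claw": -1}, {"x": 6, "y": 0, "z": 10, "rx": 0, "ry": 0, "rz": 0, "claw": -1}, {"x": 9, "y": 0, "z": 13, "rx": 0, "ry": 0, "rz": 0, "claw": -1}])

```text
time_s: 2.7
tool_pos: [0.4863, 0.073, 0.3395]
tcp_rot: [-0.089, 3.139, 0.0]
ft_force: [-0.3, -0.5, 1.0]
grip_width: 0.0002
gripper_force: 0.5
```

servo_tool(moves=[{"x": 4, "y": 0, "z": 4, "rx": 0, "ry": 0, "rz": 0, "claw": -1}, {"x": 7.6, "y": 0, "z": 7.8, "rx": 0, "ry": 0, "rz": 0, "claw": -1}, {"x": 11.2, "y": 0, "z": 12, "rx": 0, "ry": 0, "rz": 0, "claw": -1}, {"x": 14.6, "y": 0, "z": 16.4, "rx": 0, "ry": 0, "rz": 0, "claw": -1}, {"x": 17.8, "y": 0, "z": 20.8, "rx": 0, "ry": 0, "rz": 0, "claw": -1}])

```text
time_s: 3.32
tool_pos: [0.4683, 0.072, 0.3181]
tcp_rot: [0.089, -3.14, 0.0]
ft_force: [0.1, 0.5, 1.2]
grip_width: 0.0001
gripper_force: 0.3
```

servo_tool(moves=[{"x": 3, "y": 0, "z": 4.6, "rx": 0, "ry": 0, "rz": 0, "claw": -1}, {"x": 5.8, "y": 0, "z": 9.4, "rx": 0, "ry": 0, "rz": 0, "claw": -1}, {"x": 8.4, "y": 0, "z": 14.2, "rx": 0, "ry": 0, "rz": 0, "claw": -1}, {"x": 10.7, "y": 0, "z": 19.1, "rx": 0, "ry": 0, "rz": 0, "claw": -1}, {"x": 12.9, "y": 0, "z": 24.2, "rx": 0, "ry": 0, "rz": 0, "claw": -1}])

```text
time_s: 3.95
tool_pos: [0.4556, 0.0712, 0.2939]
tcp_rot: [0.089, -3.14, -0.0]
ft_force: [-0.3, -0.1, -0.0]
grip_width: -0.0002
gripper_force: 0.2
```

Run:
```python
from h import *
rel([.4415,.072,.2535])
f=grab_frame("scene");save(f,"s2.png")
p=pts(f);q=p[170:240,240:300].reshape(-1,3);q=q[(q[:,2]>.24)&(q[:,0]>.4)&(q[:,0]<.57)]
print(len(q),q[:,2].max())
```

```text
t 3.95 pos [0.4556 0.0712 0.2939] F [-0.3 -0.1 -0. ] q [-0.59  0.1   0.44  1.67 -0.05  1.38  1.48] w -0.0002
shift [14.   1.5 40.4] heading 93.23 tilt z [-0.  0. -1.]
2046 0.4140688297694474
```

View pics/s2.png

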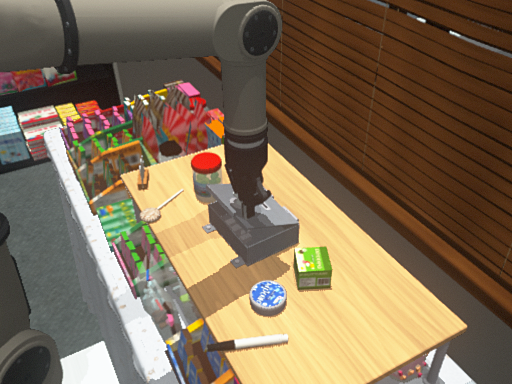

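The cover is following the fingers and is roughly 20° open (around (255,215)). I continue the arc more slowly.

servo_tool(moves=[{"x": 2, "y": 0, "z": 5, "rx": 0, "ry": 0, "rz": 0, "claw": -1}, {"x": 3.7, "y": 0, "z": 10, "rx": 0, "ry": 0, "rz": 0, "claw": -1}, {"x": 5.2, "y": 0, "z": 15, "rx": 0, "ry": 0, "rz": 0, "claw": -1}, {"x": 6.5, "y": 0, "z": 20, "rx": 0, "ry": 0, "rz": 0, "claw": -1}, {"x": 7.4, "y": 0, "z": 24, "rx": 0, "ry": 0, "rz": 0, "claw": -1}])

```text
time_s: 4.62
tool_pos: [0.4482, 0.0708, 0.2699]
tcp_rot: [0.089, -3.14, 0.0]
ft_force: [0.3, 0.8, 0.6]
grip_width: -0.0
gripper_force: 0.0
```

servo_tool(moves=[{"x": 0.5, "y": 0, "z": 3, "rx": 0, "ry": 0, "rz": 0, "claw": -1}, {"x": 1, "y": 0, "z": 6, "rx": 0, "ry": 0, "rz": 0, "claw": -1}, {"x": 1, "y": 0, "z": 9, "rx": 0, "ry": 0, "rz": 0, "claw": -1}, {"x": 1, "y": 0, "z": 11.5, "rx": 0, "ry": 0, "rz": 0, "claw": -1}, {"x": 1, "y": 0, "z": 13.5, "rx": 0, "ry": 0, "rz": 0, "claw": -1}])

```text
time_s: 5.25
tool_pos: [0.4474, 0.0708, 0.2566]
tcp_rot: [-0.089, 3.14, -0.0]
ft_force: [-0.8, 0.0, 0.1]
grip_width: -0.0002
gripper_force: 0.0
```

servo_tool(moves=[{"x": 0, "y": 0, "z": 0.7, "rx": 0, "ry": 0, "rz": 0, "claw": -1}, {"x": 0, "y": 0, "z": 1.4, "rx": 0, "ry": 0, "rz": 0, "claw": -1}, {"x": 0, "y": 0, "z": 2.1, "rx": 0, "ry": 0, "rz": 0, "claw": -1}, {"x": 0, "y": 0, "z": 2.6, "rx": 0, "ry": 0, "rz": 0, "claw": -1}, {"x": 0, "y": 0, "z": 3, "rx": 0, "ry": 0, "rz": 0, "claw": -1}])

```text
time_s: 5.88
tool_pos: [0.4474, 0.0708, 0.2538]
tcp_rot: [-0.089, 3.14, 0.0]
ft_force: [-0.3, -0.2, 0.4]
grip_width: 0.0001
gripper_force: 0.0
```

servo_tool(moves=[{"x": 0, "y": 0, "z": 0.5, "rx": 0, "ry": 0, "rz": 0, "claw": -1}, {"x": 0, "y": 0, "z": 1, "rx": 0, "ry": 0, "rz": 0, "claw": -1}, {"x": 0, "y": 0, "z": 1.5, "rx": 0, "ry": 0, "rz": 0, "claw": -1}, {"x": 0, "y": 0, "z": 2, "rx": 0, "ry": 0, "rz": 0, "claw": -1}, {"x": 0, "y": 0, "z": 2.5, "rx": 0, "ry": 0, "rz": 0, "claw": -1}])

```text
time_s: 6.5
tool_pos: [0.4474, 0.0708, 0.2525]
tcp_rot: [-0.089, 3.14, 0.001]
ft_force: [-4.1, -0.3, 8.7]
grip_width: -0.0001
gripper_force: 4.6
```

The cover is shut: 8.7 N at the expected height. I lift off, open the gripper and look at the stud.

servo_tool(moves=[{"x": 0, "y": 0, "z": -30, "rx": 0, "ry": 0, "rz": 0, "claw": -1}, {"x": 0, "y": 0, "z": -70, "rx": 0, "ry": 0, "rz": 0, "claw": 0}, {"x": -20, "y": 10, "z": -120, "rx": 0, "ry": 0, "rz": 0, "claw": 0}, {"x": -50, "y": 30, "z": -140, "rx": 0, "ry": 0, "rz": 0, "claw": 0}, {"x": -60, "y": 46, "z": -140, "rx": 0, "ry": 0, "rz": 0, "claw": 0}])

```text
time_s: 7.12
tool_pos: [0.5063, 0.1211, 0.3921]
tcp_rot: [-0.088, 3.137, 0.0]
ft_force: [-0.3, -0.0, 0.1]
grip_width: 0.0425
gripper_force: 0.0
```

Run:
```python
from h import *
rel([.4596,.120,.28])
f=grab_frame("wrist");save(f,"w3.png");p=pts(f);np.savez("w3.npz",p=p,c=f["pixels"])
q=p.reshape(-1,3)
a=np.array([.4596,.120])
for lo,hi,n in((.274,.287,"bar"),(.252,.264,"flange"),(.231,.241,"cover")):
    m=(q[:,2]>lo)&(q[:,2]<hi)&(np.linalg.norm(q[:,:2]-a,axis=1)<(.04 if n!="cover" else .12))
    r=q[m]
    if len(r)>20: print(n,len(r),"z",np.median(r[:,2]).round(4),cv2.minAreaRect((r[:,:2]*1000).astype(np.float32)))
```

```text
t 7.12 pos [0.5063 0.1211 0.3921] F [-0.3 -0.   0.1] q [-0.61  0.22  0.44  1.3  -0.09  1.64  1.45] w 0.0425
shift [ 47.1   1.5 112. ] heading 93.23 tilt z [ 0.003  0.    -1.   ]
bar 551 z 0.2806 ((457.63543701171875, 121.0028076171875), (36.294002532958984, 10.308770179748535), 3.2193846702575684)
flange 1083 z 0.2587 ((456.4992370605469, 120.66741943359375), (39.69792938232422, 41.24069595336914), 3.9763572216033936)
cover 18593 z 0.2363 ((491.80517578125, 122.29631042480469), (137.23362731933594, 163.1461944580078), 3.3594555854797363)
```

View pics/w3.png

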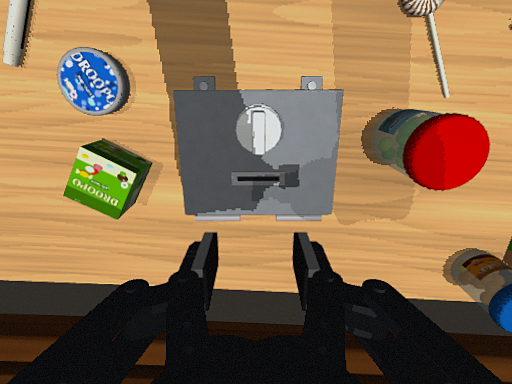

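The cover is shut flat, and the bar is at (260,130), unturned and 3.2° off the world axis, in line with the gripper. Moving over it.

servo_tool(moves=[{"x": 16, "y": 1, "z": 15, "rx": 0, "ry": 0, "rz": 0, "claw": 0}, {"x": 34, "y": 2, "z": 40, "rx": 0, "ry": 0, "rz": 0, "claw": 0}, {"x": 49, "y": 2.6, "z": 60, "rx": 0, "ry": 0, "rz": 0, "claw": 0}, {"x": 49, "y": 2.6, "z": 75, "rx": 0, "ry": 0, "rz": 0, "claw": -0.2}, {"x": 49, "y": 2.6, "z": 80, "rx": 0, "ry": 0, "rz": 0, "claw": -0.3}])

```text
time_s: 7.8
tool_pos: [0.4549, 0.1196, 0.3098]
tcp_rot: [0.089, -3.138, 0.001]
ft_force: [0.4, 0.1, 0.5]
grip_width: 0.0302
gripper_force: 0.0
```

Run:
```python
from h import *
rel([.4576,.121,.2805])
f=grab_frame("wrist");save(f,"w4.png");p=pts(f)
q=p.reshape(-1,3);a=np.array([.4576,.121])
for lo,hi,n in((.274,.287,"bar"),(.252,.264,"flange")):
    m=(q[:,2]>lo)&(q[:,2]<hi)&(np.linalg.norm(q[:,:2]-a,axis=1)<.026)
    r=q[m]
    if len(r)>20: print(n,len(r),"z",np.median(r[:,2]).round(4),cv2.minAreaRect((r[:,:2]*1000).astype(np.float32)))
```

```text
t 7.8 pos [0.4549 0.1196 0.3098] F [0.4 0.1 0.5] q [-0.66  0.12  0.42  1.61 -0.05  1.42  1.39] w 0.0302
shift [-2.8  1.3 29.3] heading 93.23 tilt z [-0.002 -0.001 -1.   ]
bar 916 z 0.2806 ((457.2568054199219, 120.97833251953125), (36.17552947998047, 10.515088081359863), 3.1289284229278564)
flange 1754 z 0.2588 ((456.8472595214844, 120.62462615966797), (41.03325271606445, 41.331748962402344), 3.8380677700042725)
```

View pics/w4.png

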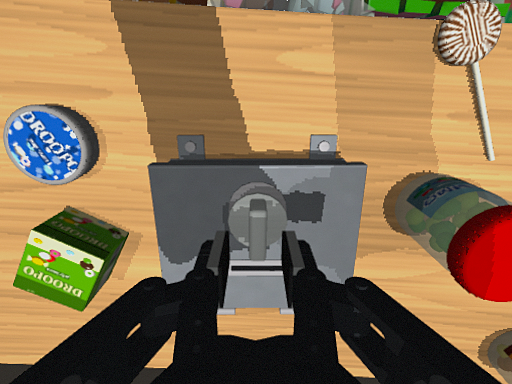

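The bar is at (258,228), midway between the fingers at (213,265) and (297,265). I settle, then check the offset.

servo_tool(moves=[{"x": 0, "y": 0, "z": 0, "rx": 0, "ry": 0, "rz": 0, "claw": -0.3}, {"x": 0, "y": 0, "z": 0, "rx": 0, "ry": 0, "rz": 0, "claw": -0.35}, {"x": -2, "y": 1, "z": 2, "rx": 0, "ry": 0, "rz": 0, "claw": -0.4}, {"x": -2, "y": 1, "z": 4, "rx": 0, "ry": 0, "rz": 0, "claw": -0.4}, {"x": -2, "y": 1, "z": 4, "rx": 0, "ry": 0, "rz": 0, "claw": -0.4}])

```text
time_s: 8.48
tool_pos: [0.4575, 0.121, 0.3071]
tcp_rot: [0.089, -3.14, 0.0]
ft_force: [-0.2, -0.3, 0.7]
grip_width: 0.0256
gripper_force: 0.0
```

Run:
```python
from h import *
rel([.4572,.1209,.2805])
```

```text
t 8.47 pos [0.4575 0.121  0.3071] F [-0.2 -0.3  0.7] q [-0.66  0.13  0.42  1.61 -0.05  1.42  1.39] w 0.0256
shift [ 0.3 -0.1 26.6] heading 93.24 tilt z [-0. -0. -1.]
```

servo_tool(moves=[{"x": 0, "y": 0, "z": 8, "rx": 0, "ry": 0, "rz": 0, "claw": -0.4}, {"x": 0, "y": 0, "z": 16, "rx": 0, "ry": 0, "rz": 0, "claw": -0.4}, {"x": 0, "y": 0, "z": 24, "rx": 0, "ry": 0, "rz": 0, "claw": -0.4}, {"x": 0, "y": 0, "z": 28, "rx": 0, "ry": 0, "rz": 0, "claw": -0.5}, {"x": 0, "y": 0, "z": 28, "rx": 0, "ry": 0, "rz": 0, "claw": -0.65}])

```text
time_s: 9.1
tool_pos: [0.4573, 0.1209, 0.2789]
tcp_rot: [0.089, -3.14, 0.0]
ft_force: [0.2, 0.2, -0.4]
grip_width: 0.0147
gripper_force: 0.0
```

servo_tool(moves=[{"x": 0, "y": 0, "z": 0, "rx": 0, "ry": 0, "rz": 0, "claw": -0.7}, {"x": 0, "y": 0, "z": 0, "rx": 0, "ry": 0, "rz": 0, "claw": -0.75}, {"x": 0, "y": 0, "z": 0, "rx": 0, "ry": 0, "rz": 0, "claw": -0.8}, {"x": 0, "y": 0, "z": 0, "rx": 0, "ry": 0, "rz": 0, "claw": -1}, {"x": 0, "y": 0, "z": 0, "rx": 0, "ry": 0, "rz": 0, "claw": -1}], squeeze=20)

```text
time_s: 9.72
tool_pos: [0.4577, 0.1211, 0.2796]
tcp_rot: [-0.089, 3.14, 0.001]
ft_force: [-0.2, 0.7, 2.5]
grip_width: 0.0104
gripper_force: 21.7
```

servo_tool(moves=[{"x": 0, "y": 0, "z": 0.6, "rx": 0, "ry": 0, "rz": 0, "claw": -1}, {"x": 0, "y": 0, "z": 1.2, "rx": 0, "ry": 0, "rz": 0, "claw": -1}, {"x": 0, "y": 0, "z": 1.8, "rx": 0, "ry": 0, "rz": 0, "claw": -1}, {"x": 0, "y": 0, "z": 2.4, "rx": 0, "ry": 0, "rz": 0, "claw": -1}, {"x": 0, "y": 0, "z": 3, "rx": 0, "ry": 0, "rz": 0, "claw": -1}])

```text
time_s: 10.35
tool_pos: [0.4577, 0.1211, 0.2765]
tcp_rot: [-0.089, 3.14, 0.0]
ft_force: [-0.8, 0.6, 3.8]
grip_width: 0.011
gripper_force: 21.9
```

servo_tool(moves=[{"x": 0, "y": 0, "z": 0.4, "rx": 0, "ry": 0, "rz": 0, "claw": -1}, {"x": 0, "y": 0, "z": 0.8, "rx": 0, "ry": 0, "rz": 0, "claw": -1}, {"x": 0, "y": 0, "z": 1.2, "rx": 0, "ry": 0, "rz": 0, "claw": -1}, {"x": 0, "y": 0, "z": 1.6, "rx": 0, "ry": 0, "rz": 0, "claw": -1}, {"x": 0, "y": 0, "z": 1.6, "rx": 0, "ry": 0, "rz": 0, "claw": -1}])

```text
time_s: 10.98
tool_pos: [0.4577, 0.1211, 0.2748]
tcp_rot: [-0.089, 3.14, 0.0]
ft_force: [1.0, 1.2, 3.7]
grip_width: 0.0105
gripper_force: 22.0
```

servo_tool(moves=[{"x": 0, "y": 0, "z": 0.4, "rx": 0, "ry": 0, "rz": 0, "claw": -1}, {"x": 0, "y": 0, "z": 0.8, "rx": 0, "ry": 0, "rz": 0, "claw": -1}, {"x": 0, "y": 0, "z": 1.2, "rx": 0, "ry": 0, "rz": 0, "claw": -1}, {"x": 0, "y": 0, "z": 1.6, "rx": 0, "ry": 0, "rz": 0, "claw": -1}, {"x": 0, "y": 0, "z": 1.6, "rx": 0, "ry": 0, "rz": 0, "claw": -1}])

```text
time_s: 11.6
tool_pos: [0.4577, 0.1211, 0.2739]
tcp_rot: [-0.089, 3.139, 0.001]
ft_force: [-0.8, 0.6, 7.3]
grip_width: 0.0103
gripper_force: 22.5
```

servo_tool(moves=[{"x": 0, "y": 0, "z": 0.4, "rx": 0, "ry": 0, "rz": 0, "claw": -1}, {"x": 0, "y": 0, "z": 0.8, "rx": 0, "ry": 0, "rz": 0, "claw": -1}, {"x": 0, "y": 0, "z": 1.2, "rx": 0, "ry": 0, "rz": 0, "claw": -1}, {"x": 0, "y": 0, "z": 1.6, "rx": 0, "ry": 0, "rz": 0, "claw": -1}, {"x": 0, "y": 0, "z": 1.6, "rx": 0, "ry": 0, "rz": 0, "claw": -1}])

```text
time_s: 12.22
tool_pos: [0.4578, 0.1211, 0.2739]
tcp_rot: [-0.089, 3.139, 0.002]
ft_force: [-3.0, -0.4, 14.1]
grip_width: 0.0105
gripper_force: 23.4
```

I've felt the floor at z = 0.2739. I ease back to a light bearing and turn clockwise, starting gently.

servo_tool(moves=[{"x": 0, "y": 0, "z": -1.0, "rx": 0, "ry": 0, "rz": 0, "claw": -1}, {"x": 0, "y": 0, "z": -1.0, "rx": 0, "ry": 0, "rz": 3, "claw": -1}, {"x": 0, "y": 0, "z": -1.0, "rx": 0, "ry": 0, "rz": 6, "claw": -1}, {"x": 0, "y": 0, "z": -1.0, "rx": 0, "ry": 0, "rz": 9, "claw": -1}, {"x": 0, "y": 0, "z": -1.0, "rx": 0, "ry": 0, "rz": 13, "claw": -1}])

```text
time_s: 12.85
tool_pos: [0.4577, 0.121, 0.2739]
tcp_rot: [0.27, 3.129, 0.001]
ft_force: [-1.0, 0.5, 9.6]
grip_width: 0.0105
gripper_force: 22.8
```

Run:
```python
from h import *
rel([.4572,.1209,.2739]);print(sense()["ft_torque"].round(3))
```

```text
t 12.85 pos [0.4577 0.121  0.2739] F [-1.   0.5  9.6] q [-0.68  0.14  0.43  1.68 -0.06  1.34  1.17] w 0.0105
shift [ 0.5 -0.2  0. ] heading 80.12 tilt z [ 0.001  0.001 -1.   ]
[0.04  0.304 0.088]
```

servo_tool(moves=[{"x": 0, "y": 0, "z": 0, "rx": 0, "ry": 0, "rz": 5, "claw": -1}, {"x": 0, "y": 0, "z": 0, "rx": 0, "ry": 0, "rz": 10, "claw": -1}, {"x": 0, "y": 0, "z": 0, "rx": 0, "ry": 0, "rz": 15, "claw": -1}, {"x": 0, "y": 0, "z": 0, "rx": 0, "ry": 0, "rz": 20, "claw": -1}, {"x": 0, "y": 0, "z": 0, "rx": 0, "ry": 0, "rz": 25, "claw": -1}])

```text
time_s: 13.48
tool_pos: [0.4577, 0.1208, 0.2739]
tcp_rot: [0.942, 2.996, 0.001]
ft_force: [-1.3, -0.7, 11.0]
grip_width: 0.0103
gripper_force: 22.9
```

servo_tool(moves=[{"x": 0, "y": 0, "z": 0, "rx": 0, "ry": 0, "rz": 5, "claw": -1}, {"x": 0, "y": 0, "z": 0, "rx": 0, "ry": 0, "rz": 10, "claw": -1}, {"x": 0, "y": 0, "z": 0, "rx": 0, "ry": 0, "rz": 15, "claw": -1}, {"x": 0, "y": 0, "z": 0, "rx": 0, "ry": 0, "rz": 20, "claw": -1}, {"x": 0, "y": 0, "z": 0, "rx": 0, "ry": 0, "rz": 25, "claw": -1}])

```text
time_s: 14.1
tool_pos: [0.4576, 0.1208, 0.2739]
tcp_rot: [1.569, 2.721, 0.001]
ft_force: [-0.9, -0.1, 10.9]
grip_width: 0.0106
gripper_force: 22.9
```

servo_tool(moves=[{"x": 0, "y": 0, "z": 0, "rx": 0, "ry": 0, "rz": 4, "claw": -1}, {"x": 0, "y": 0, "z": 0, "rx": 0, "ry": 0, "rz": 8, "claw": -1}, {"x": 0, "y": 0, "z": 0, "rx": 0, "ry": 0, "rz": 11, "claw": -1}, {"x": 0, "y": 0, "z": 0, "rx": 0, "ry": 0, "rz": 13, "claw": -1}, {"x": 0, "y": 0, "z": 0, "rx": 0, "ry": 0, "rz": 14, "claw": -1}])

```text
time_s: 14.72
tool_pos: [0.4575, 0.1207, 0.2739]
tcp_rot: [1.886, 2.512, 0.001]
ft_force: [-2.3, -0.7, 11.7]
grip_width: 0.0106
gripper_force: 22.9
```

Run:
```python
from h import *
rel([.4572,.1209,.2739]);print(sense()["ft_torque"].round(3))
```

```text
t 14.72 pos [0.4575 0.1207 0.2739] F [-2.3 -0.7 11.7] q [-0.76  0.14  0.54  1.68 -0.08  1.34  0.07] w 0.0106
shift [ 0.3 -0.2  0. ] heading 16.2 tilt z [ 0.  0. -1.]
[-0.096  0.496  0.027]
```

servo_tool(moves=[{"x": 0, "y": 0, "z": 0, "rx": 0, "ry": 0, "rz": 1, "claw": -1}, {"x": 0, "y": 0, "z": 0, "rx": 0, "ry": 0, "rz": 2, "claw": -1}, {"x": 0, "y": 0, "z": 0, "rx": 0, "ry": 0, "rz": 3, "claw": -1}, {"x": 0, "y": 0, "z": 0, "rx": 0, "ry": 0, "rz": 4, "claw": -1}, {"x": 0, "y": 0, "z": 0, "rx": 0, "ry": 0, "rz": 4.5, "claw": -1}])

```text
time_s: 15.35
tool_pos: [0.4575, 0.1207, 0.2739]
tcp_rot: [1.983, 2.437, 0.001]
ft_force: [-2.2, -1.2, 9.9]
grip_width: 0.0105
gripper_force: 23.0
```

Run:
```python
from h import *
rel([.4572,.1209,.2739]);print(sense()["ft_torque"].round(3))
```

```text
t 15.35 pos [0.4575 0.1207 0.2739] F [-2.2 -1.2  9.9] q [-0.77  0.14  0.54  1.68 -0.08  1.34 -0.01] w 0.0105
shift [ 0.2 -0.2  0. ] heading 11.73 tilt z [ 0.  0. -1.]
[-0.141  0.448  0.14 ]
```

servo_tool(moves=[{"x": 0, "y": 0, "z": 0, "rx": 0, "ry": 0, "rz": 0.5, "claw": -1}, {"x": 0, "y": 0, "z": 0, "rx": 0, "ry": 0, "rz": 1, "claw": -1}, {"x": 0, "y": 0, "z": 0, "rx": 0, "ry": 0, "rz": 1.5, "claw": -1}, {"x": 0, "y": 0, "z": 0, "rx": 0, "ry": 0, "rz": 1.5, "claw": -1}, {"x": 0, "y": 0, "z": 0, "rx": 0, "ry": 0, "rz": 1.5, "claw": -1}])

```text
time_s: 15.98
tool_pos: [0.4574, 0.1208, 0.2739]
tcp_rot: [2.012, 2.412, 0.0]
ft_force: [-1.6, -1.5, 9.8]
grip_width: 0.0108
gripper_force: 24.4
```

Run:
```python
from h import *
rel([.4572,.1209,.2739]);print(sense()["ft_torque"].round(3))
```

```text
t 15.97 pos [0.4574 0.1208 0.2739] F [-1.6 -1.5  9.8] q [-0.77  0.14  0.54  1.68 -0.08  1.34 -0.03] w 0.0108
shift [ 0.2 -0.2 -0. ] heading 10.33 tilt z [ 0. -0. -1.]
[-0.176  0.464  0.413]
```

The stop is felt (torque up to 0.41 Nm). I ease up so the stud rises into its notch, then release.

servo_tool(moves=[{"x": 0, "y": 0, "z": -0.8, "rx": 0, "ry": 0, "rz": -0.6, "claw": -1}, {"x": 0, "y": 0, "z": -1.6, "rx": 0, "ry": 0, "rz": -0.6, "claw": -1}, {"x": 0, "y": 0, "z": -2.4, "rx": 0, "ry": 0, "rz": -0.6, "claw": -1}, {"x": 0, "y": 0, "z": -3.2, "rx": 0, "ry": 0, "rz": -0.6, "claw": -1}, {"x": 0, "y": 0, "z": -4, "rx": 0, "ry": 0, "rz": -0.6, "claw": -1}])

```text
time_s: 16.6
tool_pos: [0.4574, 0.1208, 0.2763]
tcp_rot: [-2.002, -2.421, 0.001]
ft_force: [1.1, -0.7, 2.5]
grip_width: 0.0106
gripper_force: 22.2
```

Run:
```python
from h import *
rel([.4572,.1209,.2739]);print(sense()["ft_torque"].round(3))
```

```text
t 16.6 pos [0.4574 0.1208 0.2763] F [ 1.1 -0.7  2.5] q [-0.77  0.14  0.54  1.67 -0.08  1.34 -0.02] w 0.0106
shift [ 0.1 -0.2  2.4] heading 10.83 tilt z [-0.001 -0.001 -1.   ]
[-0.105 -0.093  0.379]
```

servo_tool(moves=[{"x": 0, "y": 0, "z": -0.5, "rx": 0, "ry": 0, "rz": 0, "claw": -1}, {"x": 0, "y": 0, "z": -0.5, "rx": 0, "ry": 0, "rz": 0, "claw": -0.7}, {"x": 0, "y": 0, "z": -0.5, "rx": 0, "ry": 0, "rz": 0, "claw": -0.5}, {"x": 0, "y": 0, "z": -0.5, "rx": 0, "ry": 0, "rz": 0, "claw": -0.4}, {"x": 0, "y": 0, "z": -5, "rx": 0, "ry": 0, "rz": 0, "claw": -0.4}])

```text
time_s: 17.23
tool_pos: [0.4571, 0.121, 0.2812]
tcp_rot: [-2.002, -2.421, 0.002]
ft_force: [0.3, 1.0, 0.1]
grip_width: 0.0255
gripper_force: 0.0
```

servo_tool(moves=[{"x": 0, "y": 0, "z": -10, "rx": 0, "ry": 0, "rz": 0, "claw": -0.4}, {"x": 0, "y": 0, "z": -25, "rx": 0, "ry": 0, "rz": 0, "claw": -0.4}, {"x": 0, "y": 0, "z": -50, "rx": 0, "ry": 0, "rz": 0, "claw": -0.4}, {"x": 0, "y": 0, "z": -80, "rx": 0, "ry": 0, "rz": 0, "claw": -0.4}, {"x": 0, "y": 0, "z": -110, "rx": 0, "ry": 0, "rz": 0, "claw": -0.4}])

```text
time_s: 17.85
tool_pos: [0.4576, 0.121, 0.3937]
tcp_rot: [2.001, 2.421, 0.002]
ft_force: [0.6, -0.0, -0.2]
grip_width: 0.0255
gripper_force: 0.0
```

Run:
```python
from h import *
rel([.4572,.1209,.2739])
f=grab_frame("wrist");save(f,"w5.png");p=pts(f)
q=p.reshape(-1,3);a=np.array([.4572,.121])
for lo,hi,n in((.267,.287,"bar"),(.244,.264,"flange")):
    m=(q[:,2]>lo)&(q[:,2]<hi)&(np.linalg.norm(q[:,:2]-a,axis=1)<.026)
    r=q[m]
    if len(r)>20: print(n,len(r),"z",np.median(r[:,2]).round(4),cv2.minAreaRect((r[:,:2]*1000).astype(np.float32)))
```

```text
t 17.85 pos [0.4576 0.121  0.3937] F [ 0.6 -0.  -0.2] q [-0.77  0.12  0.55  1.42 -0.06  1.62 -0.04] w 0.0255
shift [-1.000e-01 -6.000e-01  1.198e+02] heading 10.83 tilt z [ 0.002  0.001 -1.   ]
bar 485 z 0.2805 ((458.1778869628906, 121.35455322265625), (10.97368335723877, 35.29164505004883), 11.114480018615723)
flange 927 z 0.2588 ((458.1062316894531, 121.55191802978516), (41.209922790527344, 39.94353485107422), 15.664793968200684)
```

View pics/w5.png

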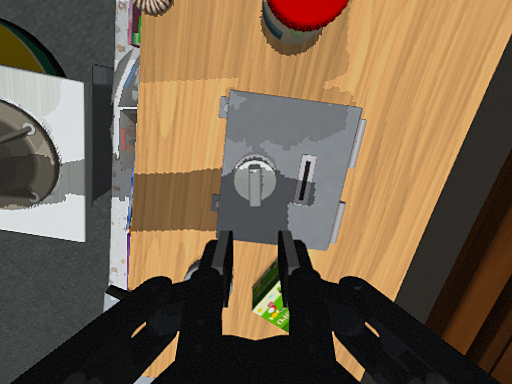

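The bar at (255,180) now lies across the box, turned about 82°, and has sprung back up. The cover is shut and the neighbours haven't moved. The gripper is clear, so I'm handing in.

```bash
python3 -c "
from station import hand_in
print(hand_in())"
```

```text
the job is handed in; nothing more can be done
None
```

The job is handed in: the cover is shut, the stud was pressed, turned about 82° clockwise to its stop and sprang back up, the gripper has let go, and the tub, tin and sweet box were not touched. I judged the lock from the angle and height and did not test it by turning the stud back.

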